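# Feed loose sealing rings through the gate into the slot

## Robot

A 6-joint arm with a two-finger parallel gripper is mounted at the origin on the work surface. World frame = base frame: x ahead of the robot, y to its left, z up, the work surface at z = 0. Lengths are in mm, angles in degrees, forces in N, time in s.
With the tool pointing down it reaches from about 275 to 875 mm from the base axis. Payload 12.5 kg.
Tool frame: the origin (TCP) lies at the very end of the fingers, on their centre line; the grasp point (between the pads) lies 19 mm behind it; x points along the fingers, y is the direction in which the jaws open and shut, and the axes are right-handed (so a half turn about x gives the same grasp; the last joint's range is limited). The gripper opens to 85 mm and grips with 20 to 120 N. Pads are 22 mm wide; open, the fingers measure 114 mm over their backs; the gripper's body (76 mm by 85 mm) begins 54 mm behind the grasp point. The pads swing forward as they close: fully open they stand 13 mm farther back than shut.
Start: joints at [66.658, 20.094, 94.641, -0, 65.266, -4.847], TCP at [174.441, 521.589, 231.29] pointing down, gripper open.
Joint ranges: [-157.81, 157.81], [-45, 120.19], [0.68, 151.7], [-89.99, 269.99], [4.06, 180], [-164.3, 164.3]. Speed limits (degrees/s): [127.2, 127.2, 159.86, 180, 180, 180].

## Interface

Orientations are given as [roll, pitch, yaw] about the fixed x, y, z axes, in that order (R = Rz(yaw) Ry(pitch) Rx(roll)).
In Python, from workcell import arm gives the robot as it stands.
- The arm moves only by the tool step_arm, never from a script. Its argument "commands" is a list that holds one entry, the list of rows, each a list of 4 numbers: the shift along the tool's x, y, z scaled (see below), then the turn about the tool's x scaled (see below). A call has 1 to 5 rows; each row shifts and turns the commanded pose from where the row before left it, along the tool's axes as they then stand; what a row does not reach is not made up. The controller multiplies each number of a shift by 0.06 m and each number of a turn by 4 degrees. A row lasts 1/8 s, in which the tool goes at most 62.5 mm and 10.7 degrees, less where a joint would pass 70% of its speed; a pose out of reach is approached as far as the arm can. A call with a number of a shift or a turn outside -1 to 1 is refused whole. A call with a gripper value outside its range is refused whole. "gripper" is the gripper command: -1 is shut, 1 is fully open, values between are in proportion, set as the call begins (left out, the last holds). The fingers move at their own pace and stop on an object; "newtons" is the grip in N (left out, the last holds). Time passes only in rows, so rows that do not move let the fingers close. It gives the time, the measured TCP pose, the force and the opening at its end, in the units of the state.
- arm.state(): the state, without advancing time (a new reading comes with each control period).
- arm.get_image(name): name is "side" or "top"; returns a dict with "color" (420x560x3 uint8, blue, green, red), "z_map" (420x560 float32, mm along the optical axis (not along the pixel's ray), 0 where there is no reading), "K" (3x3 intrinsics, pixels), "rvec" (rotation vector, rad) and "tvec" (3), from world to camera coordinates, as OpenCV has them. Camera axes: x right, y down, z forward; pixel columns grow to the right and rows downward; lengths in mm; the calibration is good to about 2 mm. A picture is of the moment at which its call begins.
- arm.hand_in(): hands the job in, once; it reports no verdict.
The state is a dict: "t": time; "qpos": joint angles; "qd": joint speeds; "effort": joint torques, N m; "eef_pos": TCP position; "tool_rot": TCP orientation; "ft_force": force on the tool from outside, world axes, zero at the start; "torque": the same for the moment, N m; "width": finger opening in mm.
Only numpy, scipy, OpenCV 4.12 (cv2) and the standard library are available. Lean on these libraries where they do the work, as an engineer would, in place of code of your own. Each camera call takes 0.05 s, during which the arm holds its last target.

## Task

Sweep the three loose copper sealing rings across the deck of the aluminium stand with the fingertips, one at a time, through the narrow gate between the two green posts, so that each drops down the square slot behind it. Only push them: do not lift or carry any ring. Leave the black rubber seal, the brass fitting and the two pressure switches where they are.

Things in the scene. Friction and masses are not known exactly. Their poses are not given: they have to be found in the camera images.
- stand: fixed aluminium stand on four levelling feet; origin on the bench below the deck, z up. Its flat deck is 75 mm above the bench and runs from x = -130 to +135 mm and y = -140 to +140 mm in the stand's axes, with no rim. A grey fence 16 mm high and 8 mm thick crosses the whole deck along y at x = +60 mm; its only opening is the gate at y = 0. The rings start on the larger part of the deck, on the -x side of the fence; they are swept towards the stand's +x
- gate (a point): middle of the gate at deck level, same axes as the stand: a 42 mm wide opening in the fence between two round green posts (12 mm diameter, 16 mm high). A 30 mm ring passes flat, two abreast do not
- slot (a point): centre of the square slot in the deck, at deck level, 29 mm beyond the gate along the stand's +x, same axes as the stand. The hole is 46 x 46 mm and its near edge lies 6 mm beyond the gate's middle line, flush with the far side of the posts, so a ring tips in once its middle is a little past the posts. Below is a white pocket 63 mm deep; beyond the hole stands a 16 mm high backstop
- ring_a: copper sealing ring, a flat washer 30 mm outside, 16 mm hole, 8 mm thick, about 36 g, lying loose on the deck; origin at its middle (4 mm above the deck), z its axis. All three copper rings are alike
- ring_b: copper sealing ring, a flat washer 30 mm outside, 16 mm hole, 8 mm thick, about 36 g, lying loose on the deck; origin at its middle (4 mm above the deck), z its axis. All three copper rings are alike
- ring_c: copper sealing ring, a flat washer 30 mm outside, 16 mm hole, 8 mm thick, about 36 g, lying loose on the deck; origin at its middle (4 mm above the deck), z its axis. All three copper rings are alike
- seal: black rubber seal, a look-alike ring 34 mm outside, 16 mm hole, 8 mm thick, lying loose on the deck among the copper rings; origin at its middle, 4 mm above the deck. It stays on the deck where it is
- fitting: brass fitting standing loose on the deck behind the fence, to one side of the slot: hexagon 28 mm across its corners and 16 mm high with an 18 mm stem, 38 mm tall in all; origin at the centre of its foot. Leave it alone
- switch_a: loose pressure switch standing upright on the bench beside the stand (its thread end down), steel hex body with a black plug socket on top, about 31 mm wide and 85 mm tall; origin at the centre of its foot. Leave it alone
- switch_b: loose pressure switch standing upright on the bench beside the stand (its thread end down), steel hex body with a black plug socket on top, about 31 mm wide and 85 mm tall; origin at the centre of its foot. Leave it alone
Mind the look-alikes: they are no part of the job. What is shaped like the ring_a but blue or red is not meant. What is shaped like the ring_b but turquoise is not meant.

How it is judged (in metres and radians):
On the way, in this order (a step that is already met when the one before it is completed fails the run):
1. one copper ring has dropped into the slot, the others not yet (((x of ring_a in the frame of stand between 0.062 and 0.116 m and y of ring_a in the frame of stand between -0.027 and 0.027 m and z of ring_a in the frame of stand between 0 and 0.06 m) or (x of ring_b in the frame of stand between 0.062 and 0.116 m and y of ring_b in the frame of stand between -0.027 and 0.027 m and z of ring_b in the frame of stand between 0 and 0.06 m) or (x of ring_c in the frame of stand between 0.062 and 0.116 m and y of ring_c in the frame of stand between -0.027 and 0.027 m and z of ring_c in the frame of stand between 0 and 0.06 m))), for 0.2 s.
2. a second copper ring has dropped into the slot, the last not yet ((((x of ring_a in the frame of stand between 0.062 and 0.116 m and y of ring_a in the frame of stand between -0.027 and 0.027 m and z of ring_a in the frame of stand between 0 and 0.06 m) and (x of ring_b in the frame of stand between 0.062 and 0.116 m and y of ring_b in the frame of stand between -0.027 and 0.027 m and z of ring_b in the frame of stand between 0 and 0.06 m)) or ((x of ring_a in the frame of stand between 0.062 and 0.116 m and y of ring_a in the frame of stand between -0.027 and 0.027 m and z of ring_a in the frame of stand between 0 and 0.06 m) and (x of ring_c in the frame of stand between 0.062 and 0.116 m and y of ring_c in the frame of stand between -0.027 and 0.027 m and z of ring_c in the frame of stand between 0 and 0.06 m)) or ((x of ring_b in the frame of stand between 0.062 and 0.116 m and y of ring_b in the frame of stand between -0.027 and 0.027 m and z of ring_b in the frame of stand between 0 and 0.06 m) and (x of ring_c in the frame of stand between 0.062 and 0.116 m and y of ring_c in the frame of stand between -0.027 and 0.027 m and z of ring_c in the frame of stand between 0 and 0.06 m)))), for 0.2 s.
3. all three copper rings are in the slot (x of ring_a in the frame of stand between 0.062 and 0.116 m and y of ring_a in the frame of stand between -0.027 and 0.027 m and z of ring_a in the frame of stand between 0 and 0.06 m and x of ring_b in the frame of stand between 0.062 and 0.116 m and y of ring_b in the frame of stand between -0.027 and 0.027 m and z of ring_b in the frame of stand between 0 and 0.06 m and x of ring_c in the frame of stand between 0.062 and 0.116 m and y of ring_c in the frame of stand between -0.027 and 0.027 m and z of ring_c in the frame of stand between 0 and 0.06 m), for 0.2 s.
At the end, for the whole second after the job is handed in: All three copper rings lie at rest in the pocket under the slot, their middles at least 15 mm below the deck; the seal, the fitting and both switches are within 15 mm of where they began and still upright (within 0.2 rad) (all of step 3 and linear speed of each of ring_a, ring_b, ring_c below 0.03 m/s and distance of each of seal, fitting, switch_a, switch_b from where it was at the start of the episode below 0.015 m and angle between each of seal, fitting, switch_a, switch_b's own z axis and vertical below 0.2 rad); the robot touches nothing.
It fails at once if a ring or the seal is lifted (its middle more than 18 mm above the deck, 14 mm above where it rests) (z of any of ring_a, ring_b, ring_c, seal in the frame of stand above 0.093 m).
It fails at once if the seal, the fitting or a switch is pushed more than 15 mm from its place or tipped by more than 0.3 rad (distance of any of seal, fitting, switch_a, switch_b from where it was at the start of the episode above 0.015 m or angle between any of seal, fitting, switch_a, switch_b's own z axis and vertical above 0.3 rad).
It also fails if it takes over 72 s, if anything falls off the work surface, if the arm or the gripper's body presses on something with over 40 N, if the wrist force passes 120 N, or if a joint passes its speed limit or range.

## Working session

There is one attempt and no reset: what is moved stays moved. The work goes in short steps, Python scripts to look and compute and a tool call to move; the robot and the scene stay as the last step left them, time stands still between calls to the robot, and variables do not carry over. Pictures are saved under pics/ and viewed, and the job is handed in when it is done.

Besides the shell and the picture viewer there is one more tool, called after "Request:" by a JSON object that holds its "op" and its "data". step_arm: Moves the arm, as the interface text tells. Shifts and turns lie within -1 to 1; 1 stands for 0.06 m of shift or 4 degrees of turn. Its arguments: {"type":"object","properties":{"commands":{"type":"array"},"gripper":{"type":"number"},"newtons":{"type":"number"}},"required":["commands"]}

```bash
ls; mkdir -p pics
python3 - <<'E'
from workcell import arm
import cv2,pickle
print(arm.state())
for n in("top","side"):
    d=arm.get_image(n); pickle.dump(d,open(n+"0.pkl","wb")); cv2.imwrite(f"pics/{n}0.png",d["color"]); print(n,d["K"],d["rvec"],d["tvec"])
E
```

```text
pics
{'t': 0.0, 'qpos': array([ 6.66576849e+01,  2.01259422e+01,  9.46754269e+01,  1.66864752e-04,
        6.52656349e+01, -4.84644449e+00]), 'qd': array([-0.02696421, -0.0270258 ,  0.00803473,  0.0075051 , -0.08388446,
       -0.02039148]), 'effort': array([ 1.94464437e-04, -5.06107628e+01, -2.91414392e+01, -9.66675861e-05,
        4.49490253e-03,  7.58112719e-06]), 'eef_pos': array([174.32118731, 521.30752319, 230.75318479]), 'tool_rot': array([ -94.97597147,   89.93299579, -113.47191203]), 'ft_force': array([ 0.0403523 ,  0.26871285, -0.42500429]), 'torque': array([-0.02996553, -0.04159823, -0.04686312]), 'width': 85.47419406553088}
top [[495.91228834   0.         278.06927564]
 [  0.         495.91228834 203.62745586]
 [  0.           0.           1.        ]] [ 2.15503324 -2.20211167  0.09107194] [ 44.80647522 563.42803011 988.18184173]
side [[427.43191769   0.         278.14779966]
 [  0.         427.43191769 212.40638079]
 [  0.           0.           1.        ]] [ 2.34209248 -0.55101942  0.22826194] [-503.69943617  254.6423054   557.49741227]
```

View pics/top0.png

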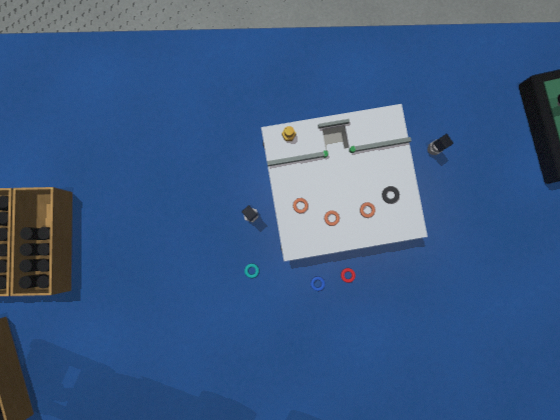

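View pics/side0.png

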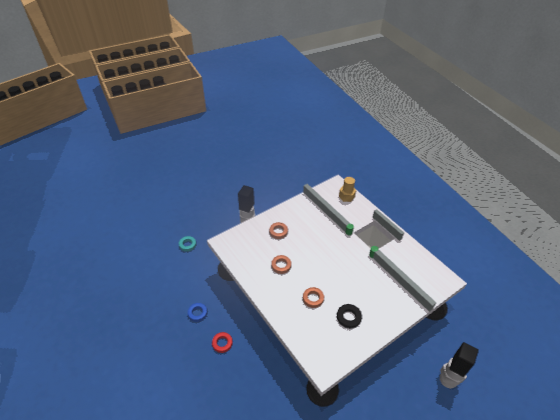

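The top view shows copper rings at (301,205), (332,218) and (367,210). The black seal is at (391,195), with green posts at (326,154) and (352,149) and the slot at about (336,137). The blue (318,284), red (348,275) and turquoise (252,270) rings lie on the bench, so they are not meant. I'll measure next and make an enlarged crop.

```bash
cat > h.py <<'E'
import cv2,numpy as np
def ray(d,uv,z):
    R=cv2.Rodrigues(d["rvec"])[0]; t=np.array(d["tvec"]).ravel()
    p=cv2.undistortPoints(np.array([[uv]],float),d["K"],None)[0,0]
    c=-R.T@t; v=R.T@np.array([p[0],p[1],1]); return c+v*(z-c[2])/v[2]
def proj(d,P): return cv2.projectPoints(np.array(P,float).reshape(-1,3),d["rvec"],d["tvec"],d["K"],None)[0].reshape(-1,2)
def blobs(d,lo,hi,amin):
    h=cv2.cvtColor(d["color"],cv2.COLOR_BGR2HSV); m=cv2.inRange(h,np.array(lo),np.array(hi))
    cs,_=cv2.findContours(m,cv2.RETR_EXTERNAL,cv2.CHAIN_APPROX_NONE)
    o=[]
    for c in cs:
        if cv2.contourArea(c)>=amin:
            (x,y),r=cv2.minEnclosingCircle(c); b=cv2.boundingRect(c); o.append((b[0]+(b[2]-1)/2,b[1]+(b[3]-1)/2,r,cv2.contourArea(c)))
    return o
COP=((4,90,80),(14,220,255),20); GRN=((50,120,40),(80,255,255),4)
E
python3 - <<'E'
import pickle;from h import *
for n in("top","side"):
    d=pickle.load(open(n+"0.pkl","rb"))
    for nm,a,z in(("cop",COP,79),("grn",GRN,91),("blk",((0,0,0),(180,255,60),60),79)):
        for b in blobs(d,*a):
            print(n,nm,np.round(b,1),np.round(ray(d,b[:2],z),1))
d=pickle.load(open("top0.pkl","rb"))
h=cv2.cvtColor(d["color"],cv2.COLOR_BGR2HSV); m=cv2.inRange(h,np.array((0,0,150)),np.array((180,60,255)))
m[:60]=0; cs=max(cv2.findContours(m,cv2.RETR_EXTERNAL,cv2.CHAIN_APPROX_NONE)[0],key=cv2.contourArea)
r=cv2.minAreaRect(cs);print(r)
bx=cv2.boxPoints(r); print([np.round(ray(d,b,75),1) for b in bx]); print(np.round(ray(d,r[0],75),1))
print([h[p[1],p[0]] for p in((301,199),(332,212),(348,269))])
cv2.imwrite("pics/c0.png",cv2.resize(d["color"][95:295,235:465],None,fx=3.2,fy=2.9,interpolation=2))
E
```

```text
top cop [331.5 217.5   7.2 142.5] [530.6 -69.5  79. ]
top cop [367.  209.5   7.3 146.5] [ 544.6 -138.3   79. ]
top cop [300.  205.    7.3 146. ] [556.1  -9.5  79. ]
top grn [325.5 153.    2.2   7.5] [654.2 -60.5  91. ]
top grn [352.  148.5   2.7  13.5] [ 661.8 -111.6   91. ]
top blk [  16.5  368.    52.1 1748. ] [260.7 530.2  79. ]
top blk [  2.5 281.5   7.   65. ] [422.2 560.4  79. ]
top blk [  3.  265.5   6.8  61. ] [452.5 560.2  79. ]
top blk [  3.  249.5   6.3  66. ] [482.9 561.   79. ]
top blk [  3.  234.    6.7  72. ] [512.6 561.7  79. ]
top blk [ 62.  251.5  39.2 892. ] [476.7 448.   79. ]
top blk [  3.5 218.5   7.2  86. ] [542.3 561.5  79. ]
top blk [  31.5  249.    41.5 1887. ] [482.7 506.4  79. ]
top blk [  3.5 203.    7.6  96. ] [572.3 562.2  79. ]
top blk [443.  142.5   9.2 163.5] [ 672.1 -291.    79. ]
top blk [ 539.   126.5   56.8 2551. ] [ 699.7 -479.9   79. ]
side cop [313.  297.   10.3 302. ] [ 546.3 -139.5   79. ]
side cop [281.  264.    9.5 247. ] [532.1 -70.7  79. ]
side cop [278.  230.    8.7 191. ] [557.4 -10.6  79. ]
side grn [373.5 251.    5.4  28.5] [ 659.8 -
[... 494 characters left out ...]
5] [451.2 505.1  79. ]
side blk [28.5 85.5  6.6 80. ] [250.6 609.1  79. ]
side blk [144.5  83.5   6.   74.5] [482.7 506.1  79. ]
side blk [158.5  80.5   6.1  71. ] [514.4 505.1  79. ]
side blk [42.  80.5  6.2 74.5] [279.7 618.5  79. ]
side blk [56.  76.   6.3 65. ] [310.4 625.4  79. ]
side blk [109.   73.    5.4  62.5] [421.3 586.8  79. ]
((343.6610107421875, 181.7724151611328), (135.90321350097656, 145.6749725341797), 80.27242279052734)
[array([711.3,  64.1,  75. ]), array([ 754.4, -219.5,   75. ]), array([ 490.4, -252.5,   75. ]), array([449.3,  24.9,  75. ])]
[599.8 -95.7  75. ]
[array([  8, 132, 183], dtype=uint8), array([  8, 132, 185], dtype=uint8), array([179, 183, 187], dtype=uint8)]
```

View pics/c0.png

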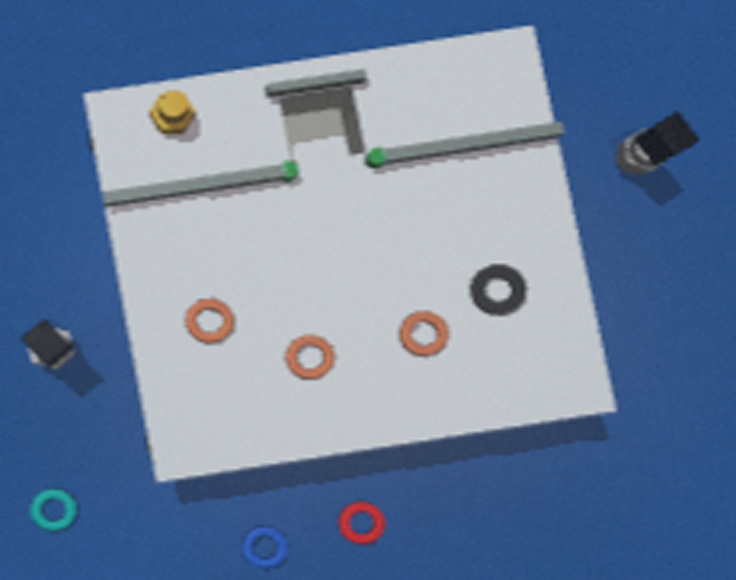

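The crop confirms the three orange-copper washers on the deck. They have the right colour, are 30 mm across and sit at deck height. The black ring with the larger outside diameter is the seal. Next I'll set up the stand frame and the move calculation.

```bash
cat >> h.py <<'E'
from scipy.spatial.transform import Rotation as Ro
YAW=8.4; GATE=np.array([657.,-88.])
ex=np.array([np.cos(np.radians(YAW)),np.sin(np.radians(YAW))]); ey=np.array([-ex[1],ex[0]])
O=GATE-60*ex
def s2w(x,y): return O+x*ex+y*ey
def w2s(p): p=np.array(p[:2])-O; return np.array([p@ex,p@ey])
def pose(st):
    R=Ro.from_euler("xyz",st["tool_rot"],degrees=True).as_matrix()
    return np.array(st["eef_pos"]),R
def yawy(R): return np.degrees(np.arctan2(R[1,1],R[0,1]))  # world heading of tool y
def plan(st,dst,yd=None):
    """dst: world mm. prints tool-frame shift in units of 60mm (before turning), and turn in units of 4deg"""
    p,R=pose(st); d=np.array(dst,float)-p
    s=R.T@d/60
    print("pos",np.round(p,1),"stand",np.round(w2s(p),1),"ty heading",round(yawy(R),1)-YAW,"| shift",np.round(s,3),end=" ")
    if yd is not None:
        # jaws symmetric: choose nearest mod 180; world yaw + about tool x (down) is -
        e=(yd+YAW-yawy(R)+90)%180-90
        print("turn units",round(-e/4,2), "=deg about tool x",round(-e,1))
    print()
def rings(d):
    o=[]
    for b in blobs(d,*COP):
        P=ray(d,b[:2],79); s=w2s(P)
        if -140<s[0]<140 and -150<s[1]<150:o.append((np.round(b,1).tolist(),np.round(P[:2],1).tolist(),np.round(s,1).tolist()))
    return o
E
python3 - <<'E'
import pickle;from h import *
from workcell import arm
st=arm.state(); p,R=pose(st); print(R.round(3))
for n in("top","side"):
    d=pickle.load(open(n+"0.pkl","rb")); print(n)
    for r in rings(d): print(r)
    pts=[s2w(x,y).tolist()+[z] for x,y,z in((130+5,140,75),(135,-140,75),(-130,-140,75),(-130,140,75),(66,23,75),(112,23,75),(112,-23,75),(66,-23,75),(60,140,91),(60,27,91),(60,-27,91),(60,-140,91))]
    im=cv2.resize(d["color"],None,fx=3,fy=3,interpolation=2)
    for q in proj(d,pts): cv2.circle(im,tuple(int(v*3+1) for v in q),3,(255,0,255),1)
    im=im[285:810,750:1350] if n=="top" else im[510:1110,600:1400]
    cv2.imwrite(f"pics/chk_{n}.png",im)
print(s2w(-62,36.6),s2w(20,0))
E
```

```text
[[-0.     0.317  0.948]
 [-0.001  0.948 -0.317]
 [-1.    -0.001 -0.   ]]
top
([331.5, 217.5, 7.2, 142.5], [530.6, -69.5], [-62.3, 36.8])
([367.0, 209.5, 7.3, 146.5], [544.6, -138.3], [-58.6, -33.3])
([300.0, 205.0, 7.3, 146.0], [556.1, -9.5], [-28.4, 92.4])
side
([313.0, 297.0, 10.3, 302.0], [546.3, -139.5], [-57.1, -34.8])
([281.0, 264.0, 9.5, 247.0], [532.1, -70.7], [-61.0, 35.4])
([278.0, 230.0, 8.7, 191.0], [557.4, -10.6], [-27.3, 91.1])
[530.96213653 -69.6147621 ] [617.42910668 -93.84332114]
```

View pics/chk_top.png

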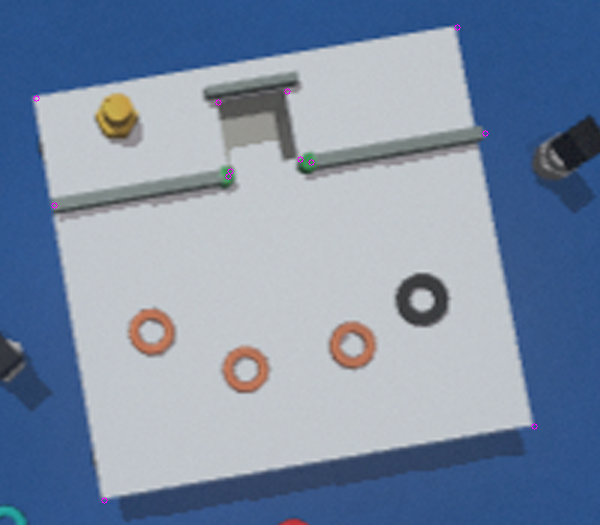

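View pics/chk_side.png

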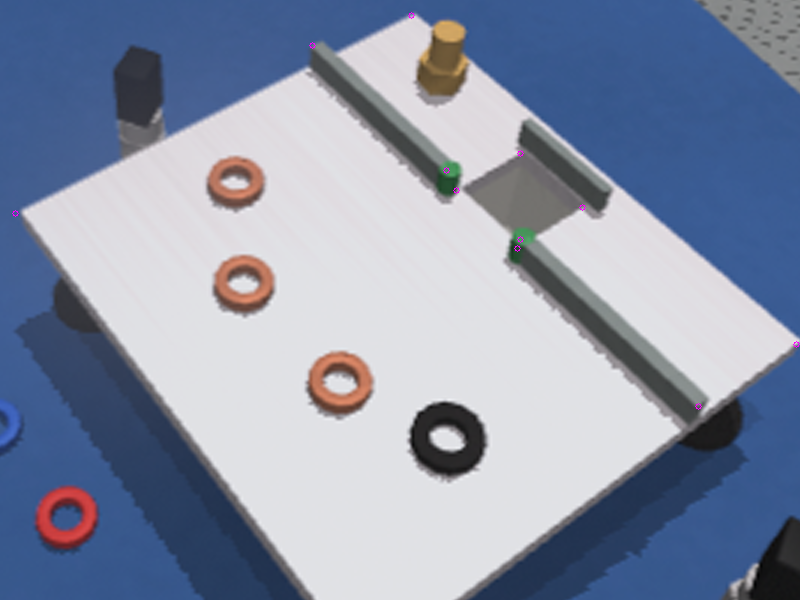

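The frame overlay matches the deck corners, slot and posts in both views to about 2 mm. I'll start with the middle ring, called b, from behind it and with the fingers nearly shut.

Run:
```python
from h import *
from workcell import arm
st=arm.state(); plan(st,[*s2w(-95,51),130],66.2)
```

```text
pos [174.3 521.3 230.8] stand [-328.5  673.3] ty heading 63.1 | shift [ 1.687 -7.488  8.162] turn units -0.77 =deg about tool x -3.1
```

Request:
{"op": "step_arm", "data": {"commands": [[[0, -0.624, 0.68, -0.2], [0, -0.624, 0.68, -0.2], [0, -0.624, 0.68, -0.2], [0, -0.624, 0.68, -0.17], [0, -0.624, 0.68, 0]]], "gripper": -0.8}}

```text
t: 0.72
eef_pos: [315.6, 281.5, 231.2]
tool_rot: [-72.9, 90.0, -88.3]
ft_force: [0.8, -0.1, 0.4]
width: 8.7
```

Request:
{"op": "step_arm", "data": {"commands": [[[0, -0.624, 0.68, 0], [0, -0.624, 0.68, 0], [0, -0.624, 0.68, 0], [0, -0.624, 0.68, 0], [0, -0.624, 0.68, 0]]]}}

```text
t: 1.35
eef_pos: [462.6, 46.7, 231.2]
tool_rot: [155.5, 90.0, 140.1]
ft_force: [0.2, 1.1, -0.0]
width: 8.8
```

Run:
```python
from h import *
from workcell import arm
st=arm.state(); plan(st,[*s2w(-95,51),130],66.2);print(st['t'],st['width'])
```

```text
pos [462.6  46.7 231.2] stand [-112.6  161.6] ty heading 66.19999999999999 | shift [ 1.687 -1.569  1.013] turn units -0.01 =deg about tool x -0.0

1.35 8.774429336057155
```

Request:
{"op": "step_arm", "data": {"commands": [[[0, -0.7, 0.45, 0], [0, -0.6, 0.4, 0], [0, 0, 0, 0], [0, 0, 0, 0]]]}}

```text
t: 1.85
eef_pos: [490.1, -39.9, 231.0]
tool_rot: [172.6, 90.0, 157.2]
ft_force: [0.8, -0.2, 0.2]
width: 8.6
```

Run:
```python
from h import *
from workcell import arm
st=arm.state(); plan(st,[*s2w(-95,51),79],66.2);print(st['t'],st['width'])
```

```text
pos [490.1 -39.9 231. ] stand [-98.1  71.9] ty heading 66.19999999999999 | shift [ 2.533 -0.299  0.19 ] turn units -0.01 =deg about tool x -0.0

1.85 8.562969560522236
```

Request:
{"op": "step_arm", "data": {"commands": [[[0.8, -0.3, 0.19, 0], [0.8, 0, 0, 0], [0.5, 0, 0, 0], [0.15, 0, 0, 0], [0, 0, 0, 0]]]}}

```text
t: 2.48
eef_pos: [496.8, -60.1, 96.7]
tool_rot: [57.5, 90.0, 42.1]
ft_force: [0.5, 0.0, 0.3]
width: 8.3
```

```bash
cat > look.py <<'E'
import sys;from h import *
from workcell import arm
ims=[]
for n in("top","side"):
    d=arm.get_image(n); 
    for r in rings(d): print(n,r)
    im=cv2.resize(d["color"],None,fx=2,fy=2,interpolation=2)
    ims.append(im[180:580,480:880] if n=="top" else im[300:700,380:780])
cv2.imwrite(f"pics/{sys.argv[1]}.png",np.hstack(ims))
st=arm.state(); print(st['t'],st['width'],st['ft_force'].round(1)); a=[float(v) for v in sys.argv[2:]]
plan(st,[*s2w(a[0],a[1]),a[2]],a[3])
E
python3 look.py l1 -95 51 79 66.2
```

```text
top ([298.0, 205.0, 7.2, 44.0], [556.1, -5.7], [-27.8, 96.2])
side ([313.0, 297.0, 10.3, 303.0], [546.3, -139.5], [-57.1, -34.8])
side ([281.0, 264.0, 9.5, 251.0], [532.1, -70.7], [-61.0, 35.4])
side ([278.0, 230.0, 8.6, 195.5], [557.4, -10.6], [-27.3, 91.1])
2.575 8.430254129566217 [-0.5 -0.5  0.3]
pos [497.4 -60.4  97.5] stand [-93.9  50.6] ty heading 66.19999999999999 | shift [ 0.309 -0.001 -0.02 ] turn units 0.0 =deg about tool x 0.0
```

View pics/l1.png

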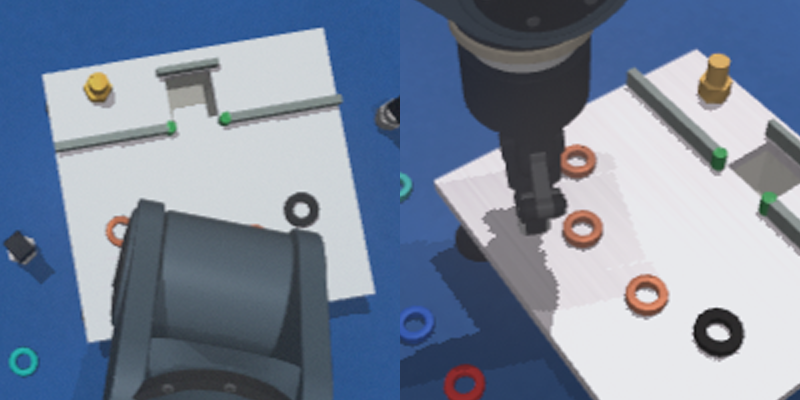

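The fingers stand just behind ring b (side crop at about (535,215)) with ring b ahead at (583,228). The top view is blocked by the arm, so the side view will do the tracking. Lowering now, then a gentle push.

Request:
{"op": "step_arm", "data": {"commands": [[[0.2, 0, 0, 0], [0.11, 0, 0, 0], [0, 0, 0, 0], [0, 0, 0.12, 0], [0, 0, 0.12, 0]]]}}

```text
t: 3.2
eef_pos: [511.3, -64.7, 77.9]
tool_rot: [4.7, 90.0, -10.7]
ft_force: [0.3, 0.3, -0.4]
width: 8.3
```

```bash
python3 look.py l2 -3.3 10.3 79 66.2
```

```text
top ([298.0, 205.0, 7.2, 44.0], [556.1, -5.7], [-27.8, 96.2])
side ([313.0, 297.0, 10.3, 303.0], [546.3, -139.5], [-57.1, -34.8])
side ([285.5, 264.0, 9.4, 117.5], [538.0, -73.6], [-55.6, 31.7])
3.3 8.586971666732024 [-0.2 -0.2  0.3]
pos [511.5 -64.8  77.9] stand [-80.5  44.2] ty heading 66.19999999999999 | shift [-0.017  0.003  1.406] turn units -0.01 =deg about tool x -0.0
```

View pics/l2.png

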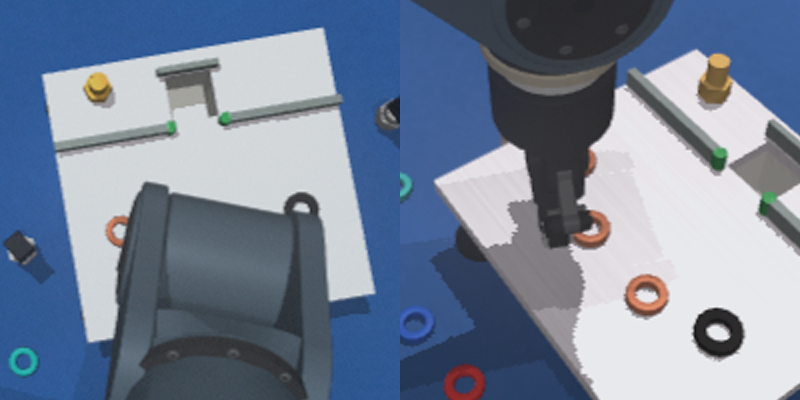

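Request:
{"op": "step_arm", "data": {"commands": [[[0, 0, 0.15, 0], [0, 0, 0.15, 0], [0, 0, 0.15, 0], [0, 0, 0.15, 0]]]}}

```text
t: 3.8
eef_pos: [545.9, -74.2, 77.7]
tool_rot: [171.7, 90.0, 156.3]
ft_force: [-0.5, 1.3, 0.6]
width: 8.4
```

```bash
python3 look.py l3 -3.3 10.3 78 66.2
```

```text
top ([298.5, 205.0, 7.3, 50.5], [556.1, -6.6], [-27.9, 95.2])
side ([313.0, 297.0, 10.3, 303.0], [546.3, -139.5], [-57.1, -34.8])
side ([310.0, 262.0, 9.2, 87.0], [571.8, -86.3], [-24.1, 14.2])
side ([275.5, 230.5, 7.9, 81.0], [553.4, -9.8], [-31.0, 92.5])
3.9 8.697677590963554 [ 0.3  0.1 -0.8]
pos [546.2 -74.4  77.7] stand [-47.6  29.7] ty heading 66.19999999999999 | shift [-0.004  0.003  0.806] turn units -0.01 =deg about tool x -0.0
```

View pics/l3.png

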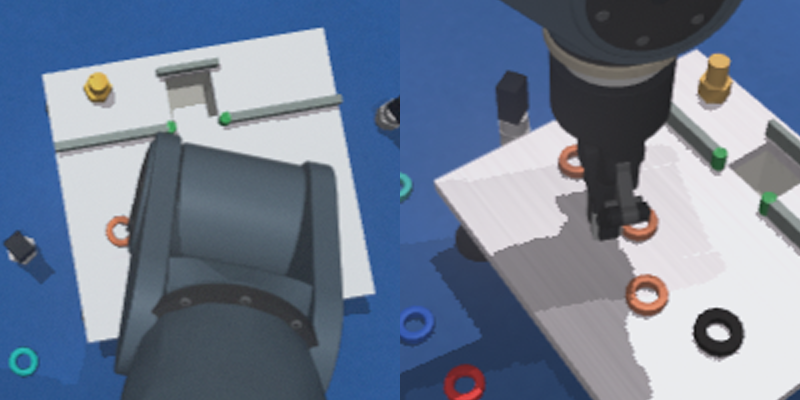

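Ring b rides with the fingertips (side crop (640,222)). Continuing to the pre-gate point, then backing off to check.

Request:
{"op": "step_arm", "data": {"commands": [[[0, 0, 0.16, 0], [0, 0, 0.16, 0], [0, 0, 0.16, 0], [0, 0, 0.16, 0], [0, 0, 0.12, 0]]]}}

```text
t: 4.53
eef_pos: [589.8, -86.3, 77.6]
tool_rot: [-148.9, 90.0, -164.3]
ft_force: [-0.5, 0.7, 0.4]
width: 8.5
```

Request:
{"op": "step_arm", "data": {"commands": [[[0, 0, 0, 0], [0, 0, -0.3, 0], [0, 0, -0.3, 0], [0, 0, 0, 0]]]}}

```text
t: 5.03
eef_pos: [553.7, -76.3, 77.8]
tool_rot: [-178.5, 90.0, 166.1]
ft_force: [-0.8, 0.3, 0.4]
width: 8.6
```

```bash
python3 look.py l4 -15 0 78 90
```

```text
top ([299.0, 205.0, 7.4, 61.0], [556.1, -7.6], [-28.1, 94.3])
side ([313.0, 297.0, 10.3, 303.0], [546.3, -139.5], [-57.1, -34.8])
side ([338.0, 256.0, 9.5, 241.5], [614.4, -95.1], [16.8, -0.8])
side ([278.0, 230.0, 8.8, 191.5], [557.4, -10.6], [-27.3, 91.1])
5.125 8.592771230796847 [0.3 0.6 0.2]
pos [555.1 -76.7  78. ] stand [-39.2  26. ] ty heading 66.19999999999999 | shift [-0.    -0.234  0.544] turn units -5.95 =deg about tool x -23.8
```

View pics/l4.png

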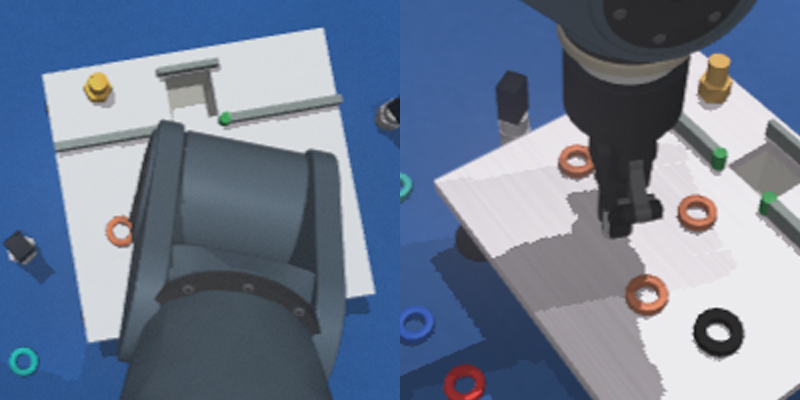

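Request:
{"op": "step_arm", "data": {"commands": [[[0, 0, 0, -1], [0, 0, 0, -1], [0, 0, 0, -1], [0, 0, 0, -1], [0, 0, 0, -1]]], "gripper": -0.9}}

```text
t: 5.75
eef_pos: [555.2, -76.8, 77.7]
tool_rot: [-20.9, 90.0, -16.2]
ft_force: [0.4, -0.3, 0.6]
width: 4.3
```

Request:
{"op": "step_arm", "data": {"commands": [[[0, 0, 0, -0.95], [0, 0, 0, 0]]]}}

```text
t: 6.0
eef_pos: [555.1, -76.8, 77.7]
tool_rot: [-25.3, 90.0, -16.9]
ft_force: [0.5, 0.7, -0.2]
width: 4.5
```

```bash
python3 look.py l5 -15 0 78 90
```

```text
top ([299.0, 205.0, 7.4, 59.0], [556.1, -7.6], [-28.1, 94.3])
side ([313.0, 297.0, 10.3, 297.5], [546.3, -139.5], [-57.1, -34.8])
side ([338.0, 256.0, 9.4, 215.5], [614.4, -95.1], [16.8, -0.8])
side ([277.0, 230.5, 8.5, 76.0], [555.5, -10.8], [-29.1, 91.2])
6.1 4.123306320748292 [0.5 0.2 0.3]
pos [554.9 -76.7  77.7] stand [-39.4  26.1] ty heading 89.89999999999999 | shift [-0.005 -0.434  0.407] turn units -0.03 =deg about tool x -0.1
```

Sideways into line first, then push along the stand's +x.

Request:
{"op": "step_arm", "data": {"commands": [[[0, -0.25, 0, 0], [0, -0.185, 0, 0], [0, 0, 0.2, 0], [0, 0, 0.2, 0], [0, 0, 0, 0]]]}}

```text
t: 6.72
eef_pos: [583.0, -98.5, 77.6]
tool_rot: [-19.5, 90.0, -11.0]
ft_force: [-0.6, 0.3, 0.3]
width: 4.6
```

```bash
python3 look.py l6 49 0 78 90
```

```text
top ([300.0, 205.0, 7.4, 150.0], [556.1, -9.5], [-28.4, 92.4])
side ([313.0, 297.5, 10.4, 301.0], [545.9, -140.2], [-57.6, -35.4])
side ([278.5, 230.0, 8.8, 196.5], [558.1, -10.9], [-26.6, 90.7])
6.825 4.653082587506288 [-0.1 -0.3 -0.3]
pos [582.  -98.5  77.5] stand [-15.8   0.5] ty heading 90.0 | shift [-0.009 -0.009  1.08 ] turn units 0.0 =deg about tool x 0.0
```

View pics/l6.png

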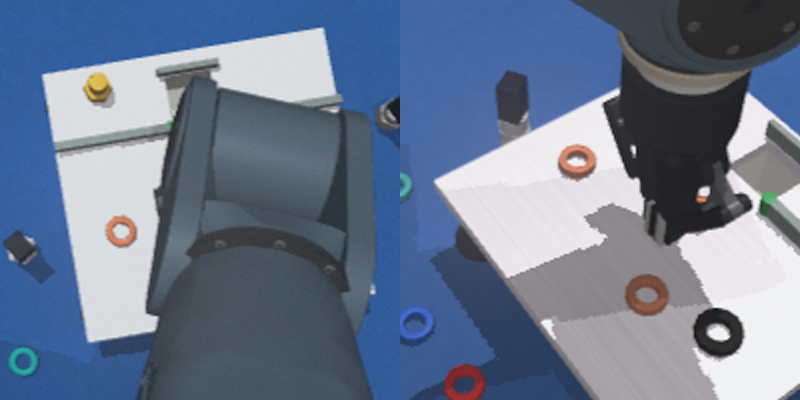

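Request:
{"op": "step_arm", "data": {"commands": [[[0, 0, 0.12, 0], [0, 0, 0.12, 0], [0, 0, 0.12, 0], [0, 0, 0.12, 0], [0, 0, 0.12, 0]]]}}

```text
t: 7.45
eef_pos: [618.2, -93.6, 77.7]
tool_rot: [-142.1, 90.0, -133.7]
ft_force: [-1.1, 0.3, -0.1]
width: 4.1
```

```bash
python3 look.py l7 49 0 78 90
```

```text
top ([300.0, 205.0, 7.4, 149.0], [556.1, -9.5], [-28.4, 92.4])
side ([313.0, 297.0, 10.4, 303.0], [546.3, -139.5], [-57.1, -34.8])
side ([278.0, 230.0, 8.6, 191.5], [557.4, -10.6], [-27.3, 91.1])
7.55 4.4080854294549 [-0.8  0.1  0. ]
pos [618.4 -93.6  77.7] stand [21.   0.2] ty heading 90.0 | shift [-0.005 -0.003  0.467] turn units -0.0 =deg about tool x -0.0
```

View pics/l7.png

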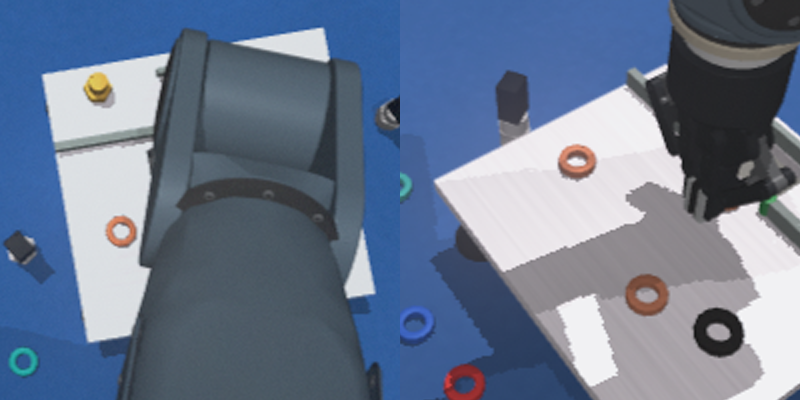

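The ring shows ahead of the fingers at the gate (side crop about (735,206)). Pushing on slowly and watching the force.

Request:
{"op": "step_arm", "data": {"commands": [[[0, 0, 0.1, 0], [0, 0, 0.1, 0], [0, 0, 0.1, 0], [0, 0, 0.1, 0], [0, 0, 0.07, 0]]]}}

```text
t: 8.18
eef_pos: [646.0, -89.5, 77.7]
tool_rot: [-36.7, 90.0, -28.3]
ft_force: [-0.1, -1.2, 0.8]
width: 4.1
```

```bash
python3 look.py l8 52 0 78 90
```

```text
top ([300.0, 205.0, 7.4, 147.5], [556.1, -9.5], [-28.4, 92.4])
side ([313.0, 297.0, 10.4, 304.5], [546.3, -139.5], [-57.1, -34.8])
side ([278.0, 230.0, 8.6, 189.0], [557.4, -10.6], [-27.3, 91.1])
8.275 4.2613725153921616 [-0.2  0.2  0.3]
pos [646.  -89.5  77.7] stand [48.9  0.2] ty heading 90.0 | shift [-0.005 -0.003  0.052] turn units -0.0 =deg about tool x -0.0
```

View pics/l8.png

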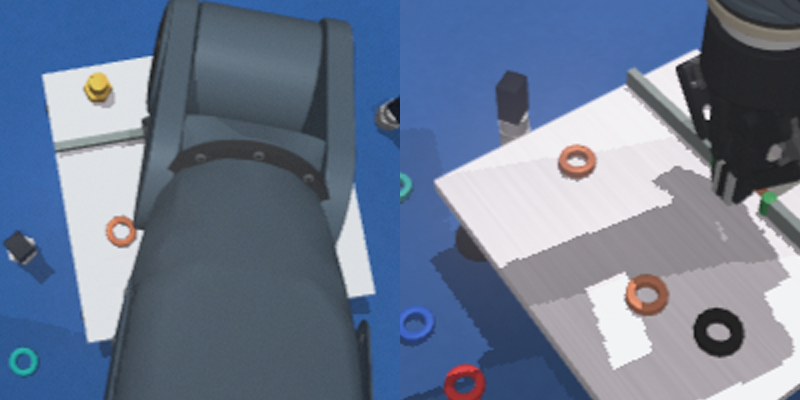

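Request:
{"op": "step_arm", "data": {"commands": [[[0, 0, 0.08, 0], [0, 0, 0.08, 0], [0, 0, 0, 0]]]}}

```text
t: 8.65
eef_pos: [655.3, -88.1, 77.7]
tool_rot: [-22.3, 90.0, -13.9]
ft_force: [1.0, -0.7, 0.2]
width: 4.5
```

```bash
python3 look.py l9 0 0 78 90
```

```text
top ([300.0, 205.0, 7.4, 149.0], [556.1, -9.5], [-28.4, 92.4])
side ([313.0, 297.0, 10.4, 304.0], [546.3, -139.5], [-57.1, -34.8])
side ([278.0, 230.0, 8.6, 189.5], [557.4, -10.6], [-27.3, 91.1])
8.75 4.429350457929663 [ 0.2  0.3 -0.4]
pos [655.  -88.2  77.6] stand [58.   0.1] ty heading 90.0 | shift [-0.006 -0.002 -0.966] turn units -0.0 =deg about tool x -0.0
```

View pics/l9.png

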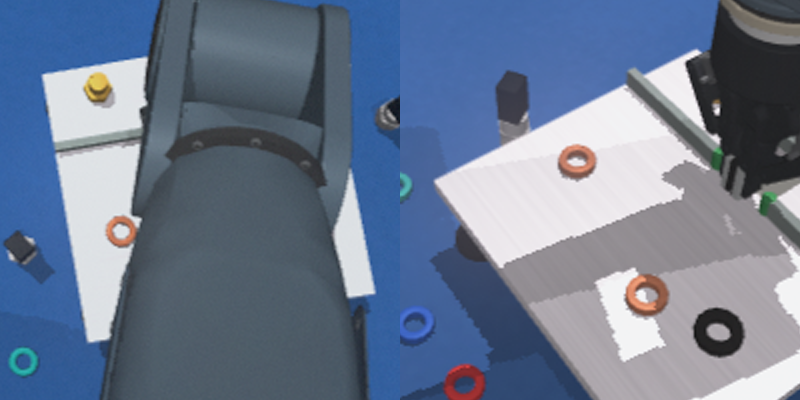

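Request:
{"op": "step_arm", "data": {"commands": [[[0, 0, -0.3, 0], [0, 0, -0.4, 0], [-0.5, 0, -0.5, -1], [-0.6, 0, -0.5, -1], [0, 0, -0.6, -1]]], "gripper": -0.8}}

```text
t: 9.38
eef_pos: [520.4, -115.7, 146.2]
tool_rot: [-38.3, 89.7, -17.8]
ft_force: [-0.1, -0.7, -0.7]
width: 8.7
```

Request:
{"op": "step_arm", "data": {"commands": [[[0, 0, 0, -1], [0, 0, 0, -1], [0, 0, 0, -0.9], [0, 0, 0, 0]]]}}

```text
t: 9.88
eef_pos: [519.9, -115.3, 143.8]
tool_rot: [-49.4, 90.0, -17.5]
ft_force: [0.6, 0.3, 0.7]
width: 8.8
```

```bash
python3 look.py l10 -91 -48.4 78 113.6; python3 -c "
from workcell import arm;print(arm.state()['qpos'])"
```

```text
top ([300.0, 205.0, 7.4, 148.0], [556.1, -9.5], [-28.4, 92.4])
top ([331.5, 140.5, 6.8, 130.0], [680.8, -74.1], [85.6, 10.3])
side ([313.0, 297.0, 10.3, 303.0], [546.3, -139.5], [-57.1, -34.8])
9.975 8.90453930035015 [0.5 0.4 0.6]
pos [ 519.9 -115.3  143.7] stand [-79.6  -6.9] ty heading 113.5 | shift [ 1.096 -0.558 -0.45 ] turn units -0.02 =deg about tool x -0.1

[-1.75090242e+01  2.45941994e+01  1.01910819e+02 -5.49523713e-04
  5.34949260e+01 -1.39409739e+02]
```

View pics/l10.png

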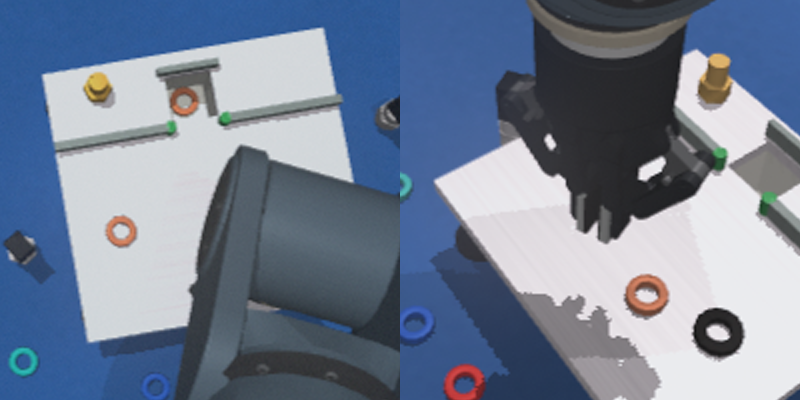

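Ring b is in the pocket (top crop (184,101)) and no longer shows on the deck in the side view. Next is ring c, behind which I'll lower the fingers.

Request:
{"op": "step_arm", "data": {"commands": [[[0, -0.56, -0.45, 0], [0, 0, 0, 0], [0.6, 0, 0, 0], [0.4, 0, 0, 0], [0.09, 0, 0, 0]]]}}

```text
t: 10.6
eef_pos: [514.2, -157.3, 77.1]
tool_rot: [124.3, 89.9, 156.3]
ft_force: [0.3, 0.5, -0.2]
width: 8.7
```

```bash
python3 look.py l11 -3.3 -10.3 78 113.6
```

```text
top ([363.0, 208.5, 5.9, 26.0], [546.7, -130.7], [-55.4, -26.1])
top ([300.0, 205.0, 7.3, 146.0], [556.1, -9.5], [-28.4, 92.4])
top ([331.5, 140.5, 6.8, 129.0], [680.8, -74.1], [85.6, 10.3])
10.7 8.523824952866303 [ 0.3  0.8 -0.2]
pos [ 514.9 -157.7   78.3] stand [-90.8 -48.2] ty heading 113.6 | shift [ 0.005 -0.004  1.589] turn units -0.01 =deg about tool x -0.0
```

View pics/l11.png

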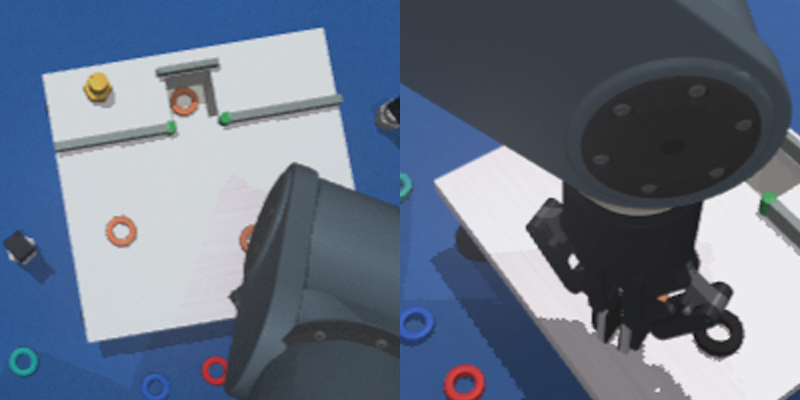

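Request:
{"op": "step_arm", "data": {"commands": [[[0, 0, 0.16, 0], [0, 0, 0.16, 0], [0, 0, 0.16, 0], [0, 0, 0.16, 0], [0, 0, 0.16, 0]]]}}

```text
t: 11.32
eef_pos: [556.2, -132.2, 78.3]
tool_rot: [-93.8, 90.0, -61.8]
ft_force: [0.1, -1.1, 0.5]
width: 8.2
```

```bash
python3 look.py l12 -3.3 -10.3 78 113.6
```

```text
top ([300.0, 205.0, 7.4, 149.0], [556.1, -9.5], [-28.4, 92.4])
top ([331.5, 140.5, 6.8, 129.0], [680.8, -74.1], [85.6, 10.3])
side ([276.5, 229.0, 7.9, 64.0], [556.2, -7.7], [-28.0, 94.1])
11.425 8.302031872572059 [0.3 0.5 0.1]
pos [ 556.4 -132.1   78.3] stand [-46.  -28.9] ty heading 113.6 | shift [ 0.005 -0.001  0.776] turn units 0.01 =deg about tool x 0.0
```

View pics/l12.png

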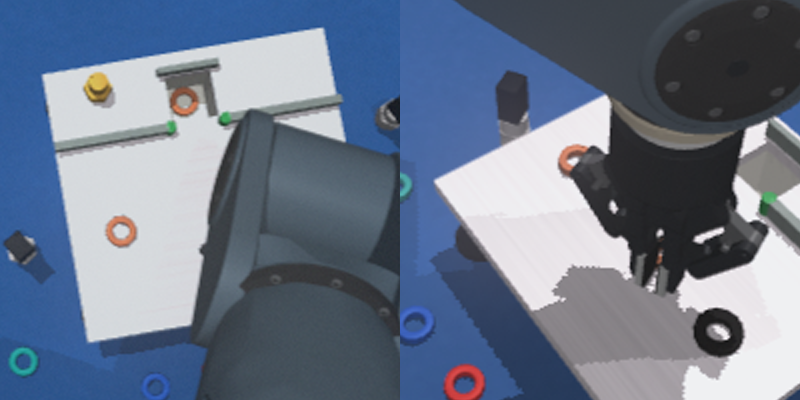

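Ring c shows through the finger gap (side crop (660,258)), so it is centred in the cradle, and the seal has not moved. Continuing, then backing off.

Request:
{"op": "step_arm", "data": {"commands": [[[0, 0, 0.16, 0], [0, 0, 0.16, 0], [0, 0, 0.16, 0], [0, 0, 0.16, 0], [0, 0, 0.13, 0]]]}}

```text
t: 12.05
eef_pos: [595.3, -107.8, 78.2]
tool_rot: [109.9, 90.0, 141.9]
ft_force: [0.7, 0.3, 0.1]
width: 8.5
```

Request:
{"op": "step_arm", "data": {"commands": [[[0, 0, 0, 0], [0, 0, -0.3, 0], [0, 0, -0.35, 0], [0, 0, 0, 1], [0, 0, 0, 1]]]}}

```text
t: 12.68
eef_pos: [560.3, -129.7, 78.4]
tool_rot: [154.9, 90.0, 178.7]
ft_force: [-0.2, -0.2, -0.7]
width: 8.5
```

Request:
{"op": "step_arm", "data": {"commands": [[[0, 0, 0, 1], [0, 0, 0, 1], [0, 0, 0, 1], [0, 0, 0, 0.9], [0, 0, 0, 0]]], "gripper": -0.9}}

```text
t: 13.3
eef_pos: [560.7, -129.4, 78.3]
tool_rot: [167.6, 90.0, 176.0]
ft_force: [0.4, 0.3, 0.4]
width: 4.2
```

```bash
python3 look.py l13 -15 0 78 90
```

```text
top ([300.0, 205.0, 7.3, 146.0], [556.1, -9.5], [-28.4, 92.4])
top ([341.0, 174.0, 7.1, 50.5], [614.6, -90.5], [17.7, 3.8])
top ([331.5, 140.5, 6.8, 129.0], [680.8, -74.1], [85.6, 10.3])
side ([278.5, 229.5, 8.8, 197.5], [558.5, -10.0], [-26.0, 91.5])
13.4 4.079598758789362 [-0.  -0.5 -0.2]
pos [ 561.1 -129.2   78.4] stand [-40.9 -26.8] ty heading 90.0 | shift [0.006 0.446 0.432] turn units 0.01 =deg about tool x 0.0
```

View pics/l13.png

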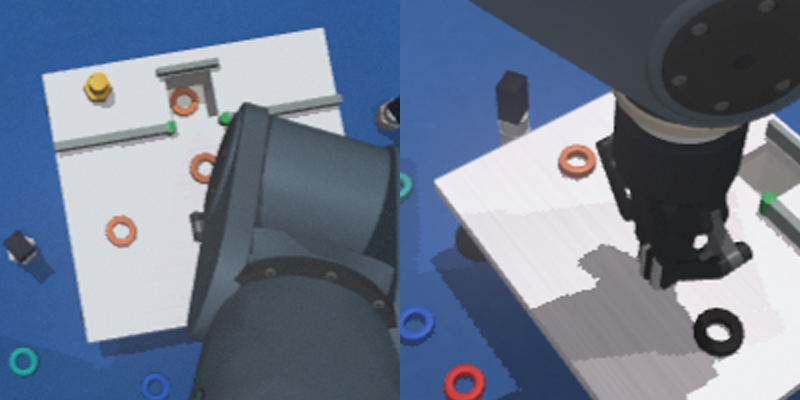

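Request:
{"op": "step_arm", "data": {"commands": [[[0, 0.26, 0, 0], [0, 0.2, 0, 0], [0, 0, 0.2, 0], [0, 0, 0.2, 0], [0, 0, 0.04, 0]]]}}

```text
t: 14.02
eef_pos: [584.9, -97.7, 78.2]
tool_rot: [-24.1, 90.0, -15.7]
ft_force: [-0.2, -0.3, -0.1]
width: 4.3
```

Request:
{"op": "step_arm", "data": {"commands": [[[0, 0, 0.12, 0], [0, 0, 0.12, 0], [0, 0, 0.12, 0], [0, 0, 0.12, 0], [0, 0, 0.12, 0]]]}}

```text
t: 14.65
eef_pos: [619.9, -92.3, 78.3]
tool_rot: [-157.5, 90.0, -149.2]
ft_force: [-0.1, 0.5, 0.0]
width: 4.3
```

```bash
python3 look.py l14 58 0 78 90
```

```text
top ([300.0, 205.0, 7.4, 148.0], [556.1, -9.5], [-28.4, 92.4])
side ([358.0, 253.0, 5.4, 23.0], [644.2, -103.6], [45.0, -13.6])
side ([278.0, 230.0, 8.6, 192.0], [557.4, -10.6], [-27.3, 91.1])
14.75 4.223206503972171 [0.5 0.1 0. ]
pos [620.1 -92.3  78.3] stand [22.9  1.1] ty heading 90.0 | shift [ 0.005 -0.019  0.586] turn units -0.0 =deg about tool x -0.0
```

View pics/l14.png

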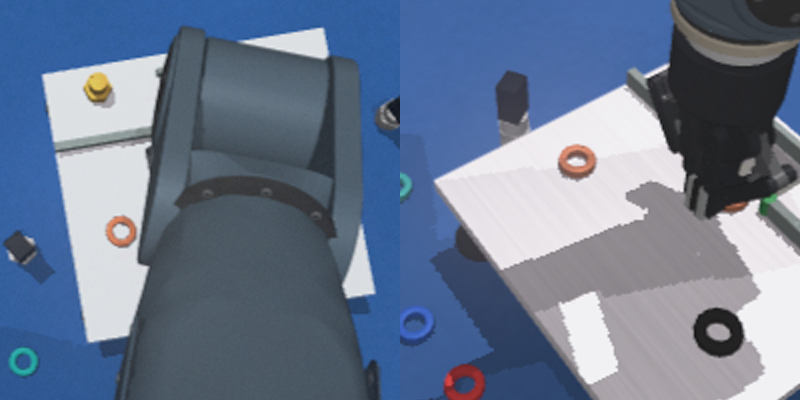

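More copper shows on the -y side than last time. I'll estimate its lateral offset from the visible lower rim.

Run:
```python
from h import *
from workcell import arm
d=arm.get_image("side")
im=cv2.resize(d["color"],None,fx=6,fy=6,interpolation=2)
a=np.linspace(0,6.283,60)
for y,c in((0,(255,0,0)),(-4,(255,0,255)),(-8,(0,255,255))):
    pts=[s2w(42.5+15*np.cos(t),y+15*np.sin(t)).tolist()+[83] for t in a]
    cv2.polylines(im,[np.int32(proj(d,pts)*6+3)],True,c,1)
cv2.imwrite("pics/z.png",im[1320:1680,1980:2460])
```

```text
(no output)
```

View pics/z.png

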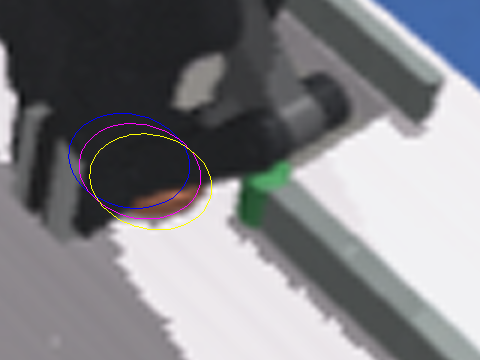

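With the 8 mm side wall allowed for, the rim fits y of about 0 to -3 mm, inside the ±6 mm the gate allows. Pushing on.

Request:
{"op": "step_arm", "data": {"commands": [[[0, 0, 0.1, 0], [0, 0, 0.1, 0], [0, 0, 0.1, 0], [0, 0, 0.1, 0], [0, 0, 0.09, 0]]]}}

```text
t: 15.42
eef_pos: [648.9, -88.0, 78.3]
tool_rot: [-9.4, 90.0, -1.1]
ft_force: [0.2, -0.0, -0.5]
width: 4.1
```

Request:
{"op": "step_arm", "data": {"commands": [[[0, 0, 0.08, 0], [0, 0, 0.05, 0], [0, 0, 0, 0]]]}}

```text
t: 15.8
eef_pos: [656.3, -87.0, 78.2]
tool_rot: [-38.1, 90.0, -29.7]
ft_force: [0.1, -0.1, 0.4]
width: 4.4
```

```bash
python3 look.py l15 0 0 78 90
```

```text
top ([300.0, 205.0, 7.3, 146.0], [556.1, -9.5], [-28.4, 92.4])
side ([278.0, 230.0, 8.6, 189.0], [557.4, -10.6], [-27.3, 91.1])
15.9 4.139505233476254 [-0.7  1.2  0.2]
pos [656.1 -87.   78.2] stand [59.2  1.1] ty heading 90.0 | shift [ 0.004 -0.019 -0.987] turn units -0.0 =deg about tool x -0.0
```

View pics/l15.png

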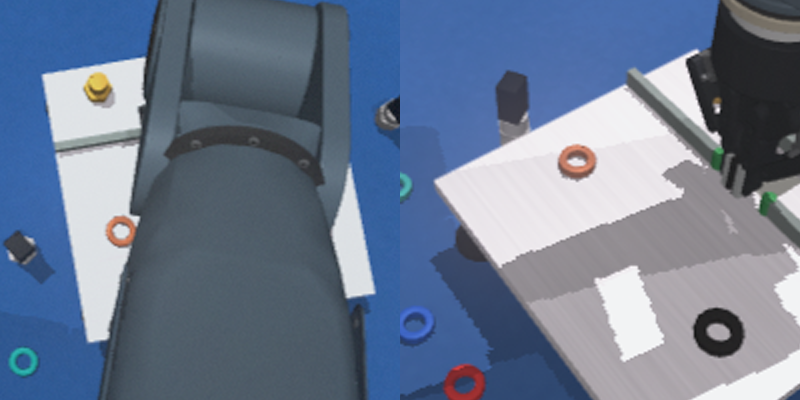

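Backing off, rising and turning for ring a.

Request:
{"op": "step_arm", "data": {"commands": [[[0, 0, -0.3, 0], [0, 0, -0.4, 0], [-0.4, 0, -0.4, 1], [-0.6, 0, -0.3, 1], [0, 0, 0, 1]]], "gripper": -0.8}}

```text
t: 16.52
eef_pos: [573.2, -98.4, 141.1]
tool_rot: [-10.8, 89.8, -14.5]
ft_force: [0.4, -0.3, -0.9]
width: 8.8
```

Request:
{"op": "step_arm", "data": {"commands": [[[0, 0, 0, 1], [0, 0, 0, 1], [0, 0, 0, 1], [0, 0, 0, 1], [0, 0, 0, 1]]]}}

```text
t: 17.15
eef_pos: [572.8, -98.0, 138.4]
tool_rot: [-7.3, 90.0, -31.1]
ft_force: [-0.8, -0.3, 0.7]
width: 8.2
```

Request:
{"op": "step_arm", "data": {"commands": [[[0, 0, 0, 1], [0, 0, 0, 1], [0, 0, 0, 1], [0, 0, 0, 1], [0, 0, 0, 1]]]}}

```text
t: 17.77
eef_pos: [572.8, -98.0, 138.4]
tool_rot: [13.2, 90.0, -30.5]
ft_force: [-1.2, 1.1, -0.3]
width: 8.4
```

Request:
{"op": "step_arm", "data": {"commands": [[[0, 0, 0, 1], [0, 0, 0, 1], [0, 0, 0, 0.6], [0, 0, 0, 0]]]}}

```text
t: 18.27
eef_pos: [572.8, -98.0, 138.4]
tool_rot: [-25.7, 90.0, -79.7]
ft_force: [0.5, -0.4, 0.8]
width: 8.3
```

```bash
python3 look.py l16 -44.7 123.6 78 27.6
```

```text
top ([300.0, 205.0, 7.4, 148.0], [556.1, -9.5], [-28.4, 92.4])
top ([330.0, 142.0, 8.5, 57.5], [677.9, -71.1], [83.1, 13.7])
side ([278.5, 229.5, 8.8, 196.5], [558.5, -10.0], [-26.0, 91.5])
18.375 8.820968982584066 [-0.   0.6  0.1]
pos [572.9 -98.  138.3] stand [-24.7   2.4] ty heading 27.6 | shift [ 1.005  0.641 -1.945] turn units 0.01 =deg about tool x 0.0
```

View pics/l16.png

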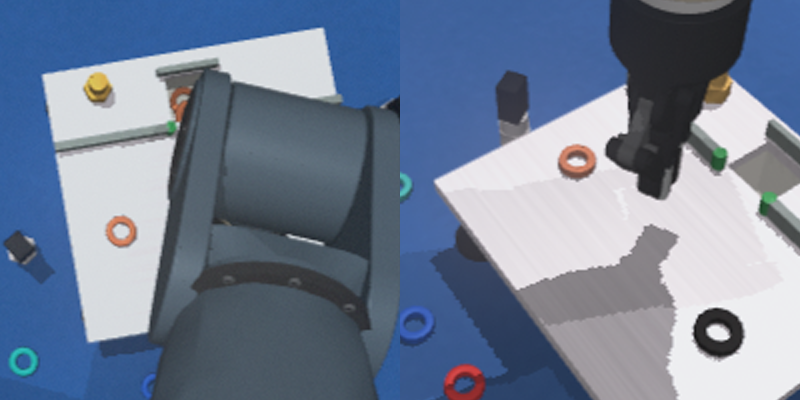

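Two rings now overlap in the pocket (top crop (182,103)). Going over ring a to its far side.

Request:
{"op": "step_arm", "data": {"commands": [[[0, 0.22, -0.65, 0], [0, 0.22, -0.65, 0], [0, 0.2, -0.645, 0], [0, 0, 0, 0], [0.4, 0, 0, 0]]]}}

```text
t: 19.0
eef_pos: [536.8, 18.9, 115.5]
tool_rot: [48.7, 89.8, -5.3]
ft_force: [0.5, 0.2, 0.0]
width: 8.6
```

Request:
{"op": "step_arm", "data": {"commands": [[[0.4, 0, 0, 0], [0.2, 0, 0, 0], [0, 0, 0, 0]]]}}

```text
t: 19.38
eef_pos: [535.4, 18.6, 77.9]
tool_rot: [-126.3, 89.9, 179.7]
ft_force: [0.0, 0.0, -0.1]
width: 8.4
```

```bash
python3 look.py l17 8.4 22.2 78 27.6
```

```text
top ([332.5, 142.0, 9.3, 150.0], [677.8, -75.9], [82.3, 8.9])
side ([278.5, 229.5, 8.8, 196.5], [558.5, -10.0], [-26.0, 91.5])
19.475 8.491101925712757 [-0.1  0.2  0.2]
pos [536.   18.8  78.9] stand [-44.1 123.3] ty heading 27.6 | shift [ 0.017 -0.004  1.899] turn units -0.01 =deg about tool x -0.0
```

View pics/l17.png

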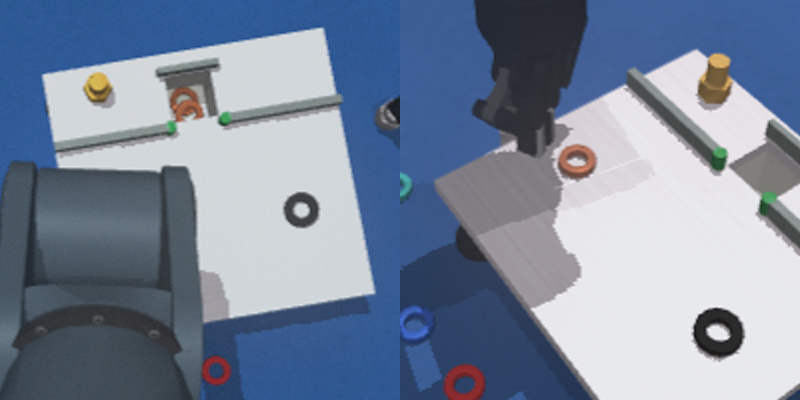

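Both rings are confirmed in the pocket, the seal is unmoved, and the fingers are behind ring a (side crop (530,140)). Sweeping.

Request:
{"op": "step_arm", "data": {"commands": [[[0.01, 0, 0.16, 0], [0, 0, 0.16, 0], [0, 0, 0.16, 0], [0, 0, 0.16, 0], [0, 0, 0.16, 0]]]}}

```text
t: 20.1
eef_pos: [564.1, -20.5, 77.7]
tool_rot: [-123.9, 90.0, -177.9]
ft_force: [-1.1, 0.1, 0.0]
width: 8.7
```

```bash
python3 look.py l18 8.4 22.2 78 27.6
```

```text
top ([332.5, 142.0, 9.3, 150.0], [677.8, -75.9], [82.3, 8.9])
side ([300.0, 240.0, 9.0, 220.0], [578.5, -43.4], [-11.1, 55.6])
20.2 8.453331662427944 [0.7 0.5 0. ]
pos [564.3 -20.7  77.7] stand [-21.9  80.1] ty heading 27.5 | shift [-5.000e-03  1.000e-03  1.089e+00] turn units -0.01 =deg about tool x -0.1
```

View pics/l18.png

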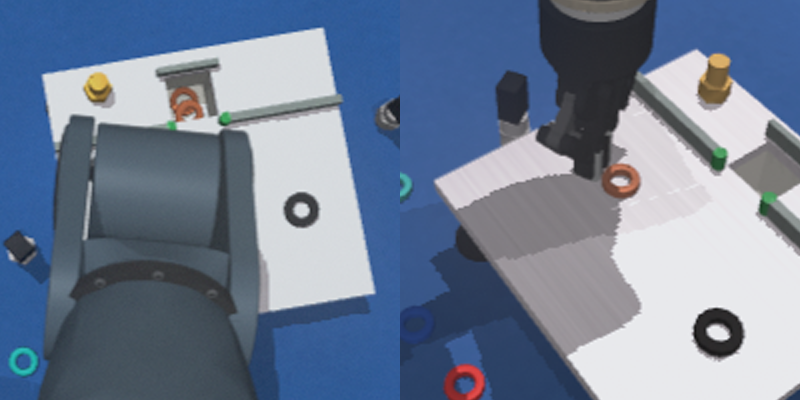

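Request:
{"op": "step_arm", "data": {"commands": [[[0, 0, 0.16, 0], [0, 0, 0.16, 0], [0, 0, 0.16, 0], [0, 0, 0.16, 0], [0, 0, 0.16, 0]]]}}

```text
t: 20.82
eef_pos: [592.2, -59.2, 77.7]
tool_rot: [-160.8, 90.0, 145.2]
ft_force: [0.4, -0.2, -0.4]
width: 8.3
```

Request:
{"op": "step_arm", "data": {"commands": [[[0, 0, 0.14, 0], [0, 0, 0.12, 0], [0, 0, 0, 0], [0, 0, -0.35, 0], [0, 0, -0.35, 0]]]}}

```text
t: 21.45
eef_pos: [575.9, -36.8, 77.6]
tool_rot: [-141.0, 90.0, 165.0]
ft_force: [-0.7, -0.1, 0.4]
width: 8.5
```

```bash
python3 look.py l19 -15 0 78 90
```

```text
top ([332.5, 139.5, 8.2, 114.0], [682.7, -76.1], [87.2, 8.0])
side ([338.5, 255.5, 9.6, 241.0], [615.5, -94.7], [18.0, -0.5])
21.55 8.66013727554184 [ 0.9 -0.4 -1.2]
pos [575.3 -36.   77.7] stand [-13.2  63.4] ty heading 27.700000000000003 | shift [-0.006 -0.517  0.921] turn units -15.58 =deg about tool x -62.3
```

View pics/l19.png

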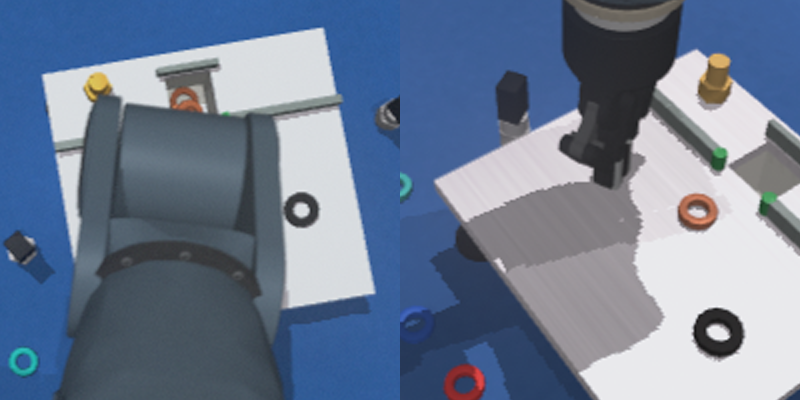

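Ring a is at about (17,0) in the stand frame, in line with the gate. Turning back square to it.

Request:
{"op": "step_arm", "data": {"commands": [[[0, 0, 0, -1], [0, 0, 0, -1], [0, 0, 0, -1], [0, 0, 0, -1], [0, 0, 0, -1]]], "gripper": -0.9}}

```text
t: 22.18
eef_pos: [576.8, -37.8, 77.8]
tool_rot: [13.5, 90.0, -20.4]
ft_force: [0.2, 0.0, -0.0]
width: 4.2
```

Request:
{"op": "step_arm", "data": {"commands": [[[0, 0, 0, -1], [0, 0, 0, -1], [0, 0, 0, -1], [0, 0, 0, -1], [0, 0, 0, -1]]]}}

```text
t: 22.8
eef_pos: [576.8, -37.8, 77.8]
tool_rot: [-5.7, 90.0, -19.6]
ft_force: [0.7, 0.7, -0.3]
width: 4.5
```

Request:
{"op": "step_arm", "data": {"commands": [[[0, 0, 0, -1], [0, 0, 0, -1], [0, 0, 0, -1], [0, 0, 0, -1], [0, 0, 0, -1]]]}}

```text
t: 23.42
eef_pos: [576.8, -37.8, 77.8]
tool_rot: [-26.9, 90.0, -20.8]
ft_force: [0.2, 0.6, 0.2]
width: 4.3
```

Request:
{"op": "step_arm", "data": {"commands": [[[0, 0, -0.3, -0.58], [0, 0, 0, 0]]]}}

```text
t: 23.68
eef_pos: [558.2, -39.6, 77.8]
tool_rot: [177.5, 90.0, -174.2]
ft_force: [-0.1, -0.7, 1.1]
width: 4.2
```

```bash
python3 look.py l20 -30 0 78 90
```

```text
top ([332.5, 142.0, 9.3, 150.0], [677.8, -75.9], [82.3, 8.9])
side ([338.5, 255.5, 9.6, 242.0], [615.5, -94.7], [18.0, -0.5])
23.775 4.255353741543796 [ 0.1 -0.3  0.3]
pos [559.2 -39.5  77.9] stand [-29.6  62.3] ty heading 89.8 | shift [-1.000e-03 -1.038e+00 -3.000e-03] turn units -0.04 =deg about tool x -0.2
```

Request:
{"op": "step_arm", "data": {"commands": [[[0, -0.5, 0, 0], [0, -0.54, 0, 0], [0, 0, 0, 0], [0, 0, 0.2, 0], [0, 0, 0.1, 0]]]}}

```text
t: 24.4
eef_pos: [586.4, -97.4, 77.8]
tool_rot: [-9.8, 90.0, -1.5]
ft_force: [-1.2, 0.5, 0.6]
width: 4.3
```

Request:
{"op": "step_arm", "data": {"commands": [[[0, 0, 0.12, 0], [0, 0, 0.12, 0], [0, 0, 0.12, 0], [0, 0, 0.12, 0], [0, 0, 0.12, 0]]]}}

```text
t: 25.02
eef_pos: [621.4, -93.1, 77.7]
tool_rot: [-2.0, 90.0, 6.3]
ft_force: [-0.1, -0.8, -0.4]
width: 4.0
```

```bash
python3 look.py l21 59 0 78 90
```

```text
25.125 4.365681393211983 [-0.2  0.2  0.7]
pos [621.6 -93.   77.7] stand [24.2  0.2] ty heading 89.89999999999999 | shift [-0.005 -0.002  0.579] turn units -0.02 =deg about tool x -0.1
```

View pics/l21.png

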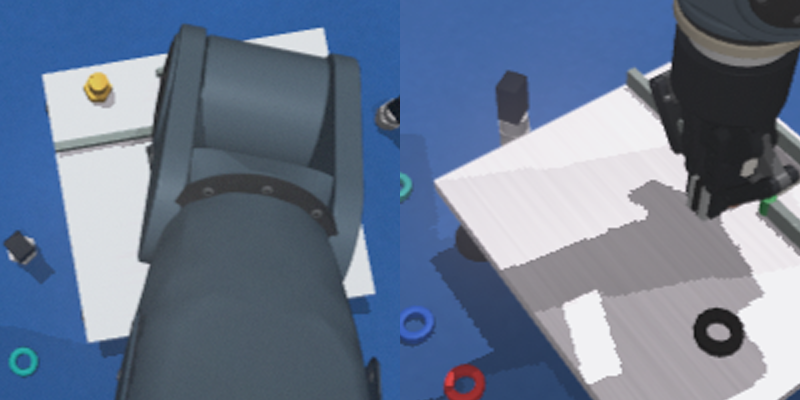

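Ring a is hidden behind the gripper now. I'll back off briefly to check that it is still in line.

Request:
{"op": "step_arm", "data": {"commands": [[[0, 0, -0.35, 0], [0, 0, -0.45, 0], [-0.6, 0, -0.4, 0], [-0.3, 0, -0.4, 0], [0, 0, 0, 0]]]}}

```text
t: 25.75
eef_pos: [525.7, -107.4, 132.9]
tool_rot: [-26.0, 89.9, -17.7]
ft_force: [0.1, -1.2, 0.1]
width: 4.4
```

```bash
python3 look.py l22 0 0 78 90
```

```text
top ([338.0, 158.0, 7.3, 147.0], [646.0, -85.7], [49.5, 3.9])
top ([332.5, 142.0, 9.3, 149.0], [677.8, -75.9], [82.3, 8.9])
side ([353.0, 244.5, 9.4, 232.5], [646.4, -86.7], [49.7, 2.8])
25.85 4.068555855575012 [ 0.1  0.4 -0.4]
pos [ 526.4 -107.   131.4] stand [-72.    0.3] ty heading 89.89999999999999 | shift [ 0.891 -0.002  1.2  ] turn units -0.03 =deg about tool x -0.1
```

View pics/l22.png

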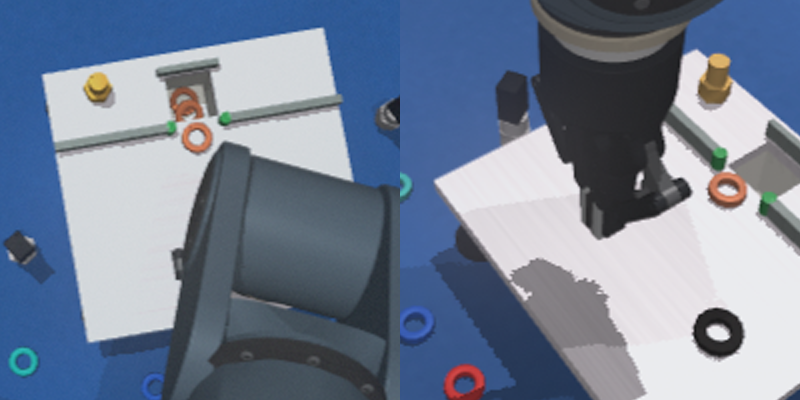

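Ring a is at (49.6, +3.3), inside the gate mouth with about 3 mm to spare on the +y side. I'll shut the fingers, shift to y of about +3.5 and finish the push.

Request:
{"op": "step_arm", "data": {"commands": [[[0, 0.06, 0.5, 0], [0, 0, 0.5, 0], [0.4, 0, 0.2, 0], [0.49, 0, 0, 0], [0, 0, 0, 0]]], "gripper": -1}}

```text
t: 26.48
eef_pos: [597.4, -92.7, 76.4]
tool_rot: [154.3, 89.9, 162.6]
ft_force: [0.0, 0.5, 0.2]
width: 0.1
```

```bash
python3 look.py l23 58 3.5 78 90
```

```text
side ([347.5, 239.5, 4.6, 31.0], [644.3, -74.8], [49.4, 14.9])
26.575 0.032538644774429366 [ 0.7  0.1 -0.3]
pos [596.8 -92.7  77. ] stand [-0.3  4.1] ty heading 89.89999999999999 | shift [-0.018 -0.009  0.971] turn units -0.02 =deg about tool x -0.1
```

Request:
{"op": "step_arm", "data": {"commands": [[[-0.02, 0, 0.2, 0], [0, 0, 0.2, 0], [0, 0, 0.12, 0], [0, 0, 0.1, 0], [0, 0, 0.1, 0]]]}}

```text
t: 27.2
eef_pos: [639.7, -86.7, 79.5]
tool_rot: [161.6, 90.0, 169.9]
ft_force: [-0.6, -0.4, 0.3]
width: -0.0
```

Request:
{"op": "step_arm", "data": {"commands": [[[0, 0, 0.1, 0], [0, 0, 0.1, 0], [0, 0, 0.06, 0], [0, 0, 0, 0]]]}}

```text
t: 27.7
eef_pos: [655.0, -84.5, 79.5]
tool_rot: [-30.6, 90.0, -22.3]
ft_force: [0.7, -0.1, -0.5]
width: -0.0
```

```bash
python3 look.py l24 0 0 78 90
```

```text
27.8 -0.08457771820960977 [0.7 0.1 0.7]
pos [654.7 -84.5  79.4] stand [58.2  3.8] ty heading 89.89999999999999 | shift [ 0.024 -0.064 -0.97 ] turn units -0.02 =deg about tool x -0.1
```

View pics/l24.png

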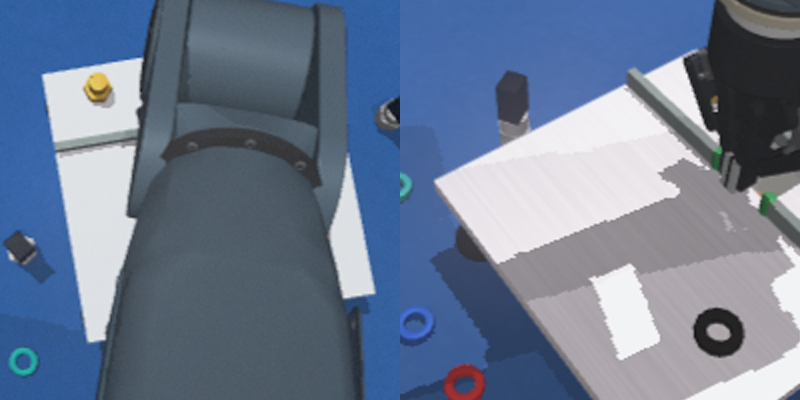

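Backing off, rising and clearing the view.

Request:
{"op": "step_arm", "data": {"commands": [[[0, 0, -0.3, 0], [0, 0, -0.4, 0], [-0.6, 0, -0.5, 0], [-0.6, 0, -0.5, 0], [-0.6, 0, -0.5, 0]]]}}

```text
t: 28.42
eef_pos: [523.0, -103.7, 188.6]
tool_rot: [-38.0, 90.0, -29.7]
ft_force: [-0.2, -0.5, -0.3]
width: 0.1
```

Request:
{"op": "step_arm", "data": {"commands": [[[0, 0, -0.7, 0], [0, 0, -0.7, 0], [0, 0, 0, 0], [0, 0, 0, 0]]]}}

```text
t: 28.92
eef_pos: [441.7, -115.9, 187.9]
tool_rot: [-26.1, 89.9, -17.8]
ft_force: [0.1, 0.5, -0.0]
width: 0.2
```

```bash
python3 look.py l25 0 0 78 90
python3 - <<'E'
import pickle;from h import *
from workcell import arm
d=arm.get_image("top"); d0=pickle.load(open("top0.pkl","rb"))
z=d["z_map"]; print(np.round(z[132:150,325:346:3]).astype(int))
for n in(d0,d):
    for nm,a in(("seal",((0,0,0),(180,255,75),60)),("brass",((18,120,80),(30,255,255),15))):
        print(nm,[np.round(b[:3],1).tolist() for b in blobs(n,*a) if 230<b[0]<470 and 90<b[1]<280])
c=d["color"][110:170,300:380]; cv2.imwrite("pics/z2.png",cv2.resize(c,None,fx=8,fy=8,interpolation=2))
E
```

```text
top ([332.5, 142.0, 9.4, 158.0], [677.8, -75.9], [82.3, 8.9])
29.025 -0.022331476125593778 [0.4 0.5 0.7]
pos [ 441.9 -115.8  187.6] stand [-156.9    4. ] ty heading 89.89999999999999 | shift [ 1.827 -0.062  2.614] turn units -0.02 =deg about tool x -0.1

[[1013 1019 1019 1026 1030 1034 1015]
 [1022    0 1025 1036 1035 1037 1011]
 [1033 1033 1025 1027 1036 1034 1013]
 [1036 1024 1024 1026 1026 1036 1022]
 [1035 1024 1029 1025 1027 1033 1020]
 [1036 1028 1032 1031 1024 1031 1021]
 [1032 1023 1038 1036 1025 1035 1023]
 [1027 1026 1034 1031 1027 1032 1027]
 [1026 1026 1004 1007 1012 1033 1023]
 [1028 1028 1006 1006 1005 1036 1030]
 [1027 1008 1003 1008 1005 1033 1033]
 [1036 1005 1003 1014 1008 1016 1033]
 [1033 1006 1013 1023 1006 1010 1035]
 [ 969 1008 1016 1024 1010 1007 1035]
 [ 969 1007 1019 1026 1012 1006 1031]
 [ 969 1007 1028 1028 1012 1015 1032]
 [ 968 1009 1029 1033 1010 1012 1031]
 [ 969 1009 1019 1032 1013  967  967]]
seal [[249.5, 213.5, 7.8], [390.0, 194.5, 8.2], [442.0, 142.5, 10.5]]
brass [[288.0, 133.5, 7.0]]
seal [[249.5, 213.5, 7.7], [390.5, 194.5, 8.1], [442.5, 142.5, 10.4]]
brass [[288.0, 133.5, 7.0]]
```

View pics/l25.png

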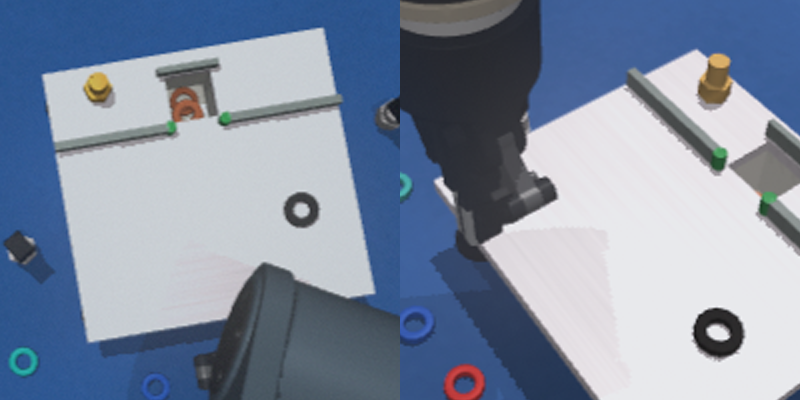

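View pics/z2.png

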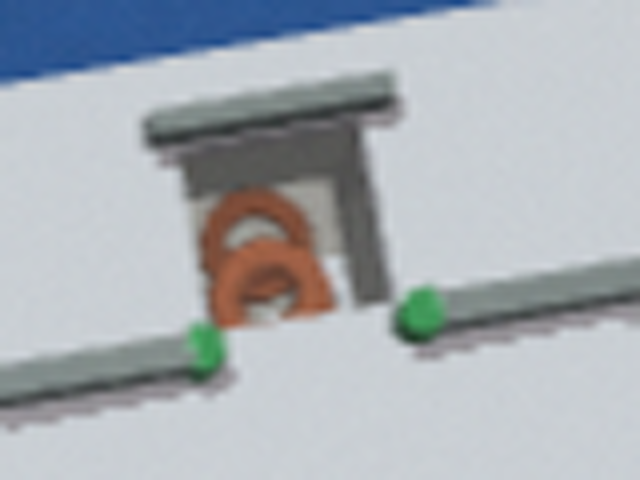

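The deck is clear of copper, and the pocket holds the stacked rings. The highest copper surface is about 35 mm below the deck (depth about 1004 against 968 mm). The seal, fitting and both switches are within 0.5 px of their first pixels, and the arm is clear. Handing in.

```bash
python3 -c "
from workcell import arm
print(arm.hand_in());print(arm.state()['t'])"
```

```text
the job is handed in; nothing more can be done
None
the job is handed in; nothing more can be done
```

I swept all three copper rings through the gate one at a time with the nearly shut fingertips, without lifting any, and each dropped down the slot. I handed the job in at about t = 29 s; it reports no verdict.

**Last checks**
- **Rings:** no copper is left on the deck. The pocket shows stacked copper, with its highest surface about 35 mm below the deck. Because the rings overlap, I counted them one drop at a time instead of seeing all three separately at the end.
- **Things to leave alone:** the seal, the fitting and both switches were within 0.5 px (about 1 mm) of their starting pixels in the top view.
- **Arm:** it was clear of everything, and the wrist force stayed at about 1 N in the readings I took.

**What disagreed:** the two cameras differed by about 1–2 mm on ring positions. The third ring drifted about 3 mm to one side on its last push, so I backed off, measured again and realigned before finishing.

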